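# Shut a row of flip-top sample vials

## Task

Shut the six flip-top vials in the rack: starting from the end of the row that the hinges face, run your fingertips lightly along it, so that lid after lid folds over and all six lie flat on their vials. Do not lift anything or shove the rack out of its place, and leave the stoppered tubes and the other things on the bench alone.

Things in the scene. Friction and masses are not known exactly. Their poses are not given: they have to be found in the camera images.
- rack: grey plastic rack standing loose on the bench (about 0.9 kg, slides if shoved), 240 mm (x) by 100 mm (y) by 50 mm high, turned any way. Origin: centre of its underside, z up. Six white flip-top vials sit tight in it in a row along y = +22 mm, centres at x = -90, -54, -18, 18, 54, 90 mm. Three loose stoppered tubes stand in the row y = -26 mm
- vial_first (a point): centre of the rim of the first vial (rack x = -90 mm); vial rims are 25 mm across and 66 mm above the bench. Every lid is hinged on the side of its vial that looks from vial_last towards vial_first (rack -x)
- vial_last (a point): centre of the rim of the last vial (rack x = +90 mm), 66 mm above the bench. The direction from vial_first to vial_last is the rack's +x; the free edges of shut lids point that way
- lid1 (a joint): hinge of the lid of vial 1, counted from vial_first, rad: 0 = shut flat, 1.57 = upright, 1.9 = stop, leaning back; it stays where left (friction 0.008 N m). White disc 27 mm across, 4 mm thick, its top 70 mm above the bench when shut; hinge line across the row, level with the rim, 15 mm from the vial's centre; its thumb tab reaches 32.5 mm from the hinge
- lid2 (a joint): hinge of the lid of vial 2, counted from vial_first, rad: 0 = shut flat, 1.57 = upright, 1.9 = stop, leaning back; it stays where left (friction 0.008 N m). White disc 27 mm across, 4 mm thick, its top 70 mm above the bench when shut; hinge line across the row, level with the rim, 15 mm from the vial's centre; its thumb tab reaches 32.5 mm from the hinge
- lid3 (a joint): hinge of the lid of vial 3, counted from vial_first, rad: 0 = shut flat, 1.57 = upright, 1.9 = stop, leaning back; it stays where left (friction 0.008 N m). White disc 27 mm across, 4 mm thick, its top 70 mm above the bench when shut; hinge line across the row, level with the rim, 15 mm from the vial's centre; its thumb tab reaches 32.5 mm from the hinge
- lid4 (a joint): hinge of the lid of vial 4, counted from vial_first, rad: 0 = shut flat, 1.57 = upright, 1.9 = stop, leaning back; it stays where left (friction 0.008 N m). White disc 27 mm across, 4 mm thick, its top 70 mm above the bench when shut; hinge line across the row, level with the rim, 15 mm from the vial's centre; its thumb tab reaches 32.5 mm from the hinge
- lid5 (a joint): hinge of the lid of vial 5, counted from vial_first, rad: 0 = shut flat, 1.57 = upright, 1.9 = stop, leaning back; it stays where left (friction 0.008 N m). White disc 27 mm across, 4 mm thick, its top 70 mm above the bench when shut; hinge line across the row, level with the rim, 15 mm from the vial's centre; its thumb tab reaches 32.5 mm from the hinge
- lid6 (a joint): hinge of the lid of vial 6, counted from vial_first, rad: 0 = shut flat, 1.57 = upright, 1.9 = stop, leaning back; it stays where left (friction 0.008 N m). White disc 27 mm across, 4 mm thick, its top 70 mm above the bench when shut; hinge line across the row, level with the rim, 15 mm from the vial's centre; its thumb tab reaches 32.5 mm from the hinge
- tube_a: loose tube with a red stopper, standing in the rack's second row at rack x = -90, y = -26 mm; 17 mm across the stopper, top 94 mm above the bench. Origin: centre of its foot, 6 mm above the bench. Bystander
- tube_b: loose tube with a red stopper, standing in the rack's second row at rack x = 18, y = -26 mm; 17 mm across the stopper, top 94 mm above the bench. Origin: centre of its foot, 6 mm above the bench. Bystander
- tube_c: loose tube with a red stopper, standing in the rack's second row at rack x = 54, y = -26 mm; 17 mm across the stopper, top 94 mm above the bench. Origin: centre of its foot, 6 mm above the bench. Bystander
- diluent_bottle: loose white plastic reagent bottle, 44 mm across, 85 mm tall; bystander. Origin: centre of its underside
- stain_bottle: loose brown jar, 48 mm across, 75 mm tall; bystander. Origin: centre of its underside
- beaker: loose open beaker, 68 mm across, 85 mm tall; bystander. Origin: centre of its underside
- sample_pot: loose open white pot, 44 mm across, 35 mm tall; bystander. Origin: centre of its underside
- forceps: steel artery forceps lying flat on the bench, 130 mm long, 6 mm high; bystander. Origin: middle of its length, at its underside

How it is judged (in metres and radians):
On the way, in this order (a step that is already met when the one before it is completed fails the run):
1. the first lid, at the end that the hinges face, is folded down (below 0.3 rad) (value of joint lid1 below 0.3 rad), for 0.1 s.
2. going on along the row, the first three lids are folded down (value of joint each of lid1, lid2, lid3 below 0.3 rad), for 0.1 s.
3. at the end of the row all six lids are folded down (all of step 2 and value of joint each of lid4, lid5, lid6 below 0.3 rad), for 0.1 s.
At the end, for the whole second after the job is handed in: All six lids are shut to within 0.09 rad (about 2.5 mm at the free edge); the rack stands flat and at rest within 25 mm of where it was; the stoppered tubes still stand in it; the bottles, beaker, pot and forceps are within 20 mm of where they were (value of joint each of lid1, lid2, lid3, lid4, lid5, lid6 below 0.09 rad and distance of rack from where it was at the start of the episode below 0.025 m and angle between rack's own z axis and vertical below 0.05 rad and linear speed of rack below 0.02 m/s and angle between each of tube_a, tube_b, tube_c's own z axis and vertical below 0.2 rad and distance of each of diluent_bottle, stain_bottle, beaker, sample_pot, forceps from where it was at the start of the episode below 0.02 m); the robot touches nothing.
It fails at once if the rack is shoved more than 25 mm from its place (distance of rack from where it was at the start of the episode above 0.025 m).
It fails at once if the rack is lifted or tipped (height (world z) of rack above 0.008 m or angle between rack's own z axis and vertical above 0.1 rad).
It fails at once if a stoppered tube is lifted or pulled out of the rack (height (world z) of any of tube_a, tube_b, tube_c above 0.018 m).
It fails at once if a thing standing on the bench beside the rack is moved more than 20 mm (distance of any of diluent_bottle, stain_bottle, beaker, sample_pot, forceps from where it was at the start of the episode above 0.02 m).
It fails at once if the fingers bear on the rack or its vials with more than 30 N (contact force between the arm and rack above 30 N).
It also fails if it takes over 48 s, if anything falls off the work surface, if the arm or the gripper's body presses on something with over 40 N, if the wrist force passes 120 N, or if a joint passes its speed limit or range.

## Robot

A 6-joint arm with a two-finger parallel gripper is mounted at the origin on the work surface. World frame = base frame: x ahead of the robot, y to its left, z up, the work surface at z = 0. Lengths are in m, angles in degrees, forces in N, time in s.
With the tool pointing down it reaches from about 0.4 to 0.825 m from the base axis. Payload 7 kg.
Tool frame: the origin (TCP) lies at the centre of the arm's flange, where the gripper is bolted on; the fingertips stand 178 mm ahead of it and the grasp point (between the pads) lies 159 mm ahead of it (r.tips_ahead is the z of the fingertips in the tool frame, in m); z points along the fingers, y is the line along which they close (so a half turn about z gives the same grasp; the last joint's range is limited). The gripper opens to 88 mm and grips with 3 to 60 N. Pads are 19 mm wide; open, the fingers measure 130 mm over their backs; the gripper's body (78 mm by 193 mm) begins 47 mm behind the grasp point.
Start: joints at [84.517, 20.546, 0.682, 0, -70.136, -16.507], TCP at [0.253, 0.626, 0.405] pointing down, gripper open.
Joint ranges: [-176.03, 176.03], [-82.01, 121.73], [-58.28, 71.71], [-173.87, 95.51], [-174.79, -0.11], [-173.66, 173.66]. Speed limits (degrees/s): [136.94, 136.94, 172.46, 180, 180, 180].

## Interface

Orientations are given as [roll, pitch, yaw] about the fixed x, y, z axes, in that order (R = Rz(yaw) Ry(pitch) Rx(roll)).
In Python, from plant import r gives the robot as it stands. The module is installed in compiled form; this text tells all that it offers.
- The arm moves only by the shell command python3 -m pendant 'ROWS' [FORCE]. ROWS is JSON, a list that holds one entry, the list of rows, each a list of 7 numbers: the shift along the tool's x, y, z in m, then the turn, a rotation vector about the tool's x, y, z in degrees, then the gripper command: -1 is shut, 1 is fully open, values between are in proportion. A call has 1 to 5 rows; each row is the pose to reach, as a shift and turn from the pose commanded when the call began, along the tool's axes at that moment; what a row does not reach only later rows make up. A row lasts 1/10 s, in which the tool goes at most 50 mm and 8.59 degrees, less where a joint would pass 70% of its speed; a pose out of reach is approached as far as the arm can. A call with a gripper value outside its range is refused whole. The fingers move at their own pace and stop on an object; FORCE is the grip in N (left out, the last holds). Time passes only in rows, so rows that repeat a pose let the fingers close. It gives the time, the measured TCP pose, the force, the opening and the grip force at its end, in the units of the state.
- r.get_state(): the state, without advancing time (a new reading comes with each control period).
- r.capture(name): name is "scene" or "top" or "wrist"; returns the picture (480x640x3 uint8, red, green, blue); there is no depth.
- r.camera_params(name): a dict with "fx", "fy", "cx", "cy" (pixels), "R" (3x3) and "t" (3): a world point X has camera coordinates R X + t. Camera axes: x right, y down, z forward; pixel columns grow to the right and rows downward; lengths in m; the calibration is good to about 2 mm. A picture is of the moment at which its call begins: read the wrist's pose just before it. camera_params takes no time and is no camera call; for the wrist camera it gives the pose at the moment of the call.
- r.close_job(): hands the job in; it is judged then, once.
The state is a dict: "time_s": time; "joints": joint angles; "qd": joint speeds; "joint_torque": joint torques, N m; "tcp_pos": TCP position; "eef_rot": TCP orientation; "contact_force": force on the tool from outside, world axes, zero at the start; "moment": the same for the moment, N m; "gripper_width": finger opening in m; "gripper_force": force on a finger pad.
Only numpy, scipy, OpenCV 4.12 (cv2) and the standard library are available. Lean on these libraries where they do the work, as an engineer would, in place of code of your own. Each camera call takes 0.05 s, during which the arm holds its last target. There are 200 camera calls.

## Working session

There is one attempt and no reset: what is moved stays moved. The work goes in short steps, Python scripts to look and compute and a shell command to move; the robot and the scene stay as the last step left them, time stands still between calls to the robot, and variables do not carry over. Pictures are saved under pics/ and viewed, at most 10 in all, crops included, and the job is handed in when it is done.

```bash
mkdir -p pics; python3 - <<'E'
from plant import r
import cv2
for n in("top","scene"):
    cv2.imwrite(f"pics/{n}0.png",r.capture(n)[:,:,::-1])
    p=r.camera_params(n);print(n,p)
print(r.get_state())
E
```

```text
top {'fx': 520.8596377178548, 'fy': 520.8596377178548, 'cx': 319.39274565724855, 'cy': 241.5934965158224, 'R': array([[ 0.00151434, -0.99963683,  0.02690578],
       [-0.98305682, -0.00641984, -0.18318865],
       [ 0.18329485, -0.0261725 , -0.98270952]]), 't': array([-0.01638961,  0.57879584,  1.00028039])}
scene {'fx': 450.37609155755473, 'fy': 450.37609155755473, 'cx': 325.1577549869858, 'cy': 234.42809651551005, 'R': array([[-0.00515618,  0.99998562, -0.0014774 ],
       [ 0.56707043,  0.00170705, -0.82366754],
       [-0.82365317, -0.00508477, -0.56707108]]), 't': array([-0.007818  , -0.28099109,  1.33019578])}
{'time_s': 0.1, 'joints': array([ 8.45187195e+01,  2.05881402e+01,  6.39646127e-01, -1.83943867e-02,
       -7.01352742e+01, -1.65069534e+01]), 'qd': array([-0.04970704, -0.19109668,  0.03936947,  0.00030404, -0.08261746,
        0.01333396]), 'joint_torque': array([-1.49610947e-03, -5.84163666e+01,  2.93752867e+01,  7.01557696e+00,
        1.02019671e-02, -4.32470904e-05]), 'tcp_pos': array([0.25266676, 0.6257483 , 0.4038097 ]), 'eef_rot': array([ 1.79914770e+02, -7.22341013e-03, -2.19944916e+01]), 'contact_force': array([ 0.01421553,  0.20085553, -0.41471517]), 'moment': array([ 0.04201718, -0.01922623,  0.01364304]), 'gripper_force': 0.0, 'gripper_width': 0.08768640889621303}
```

View pics/top0.png

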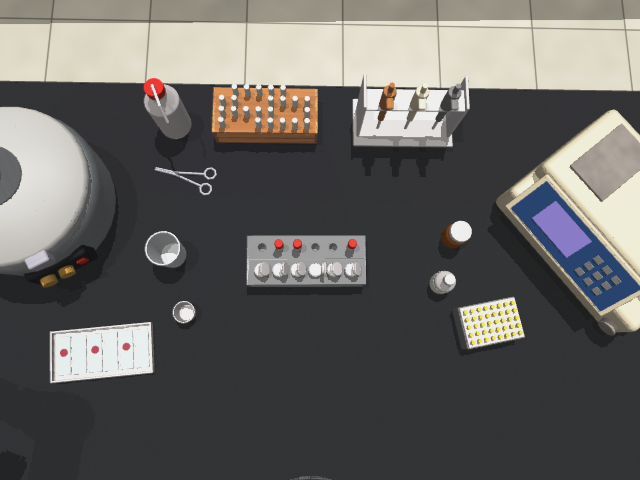

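View pics/scene0.png

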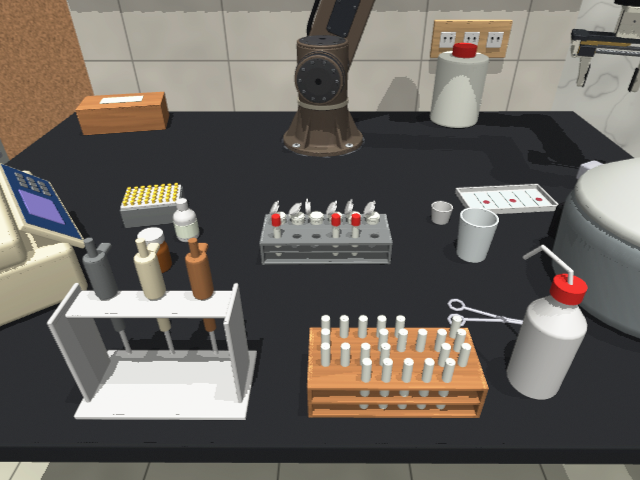

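The top view shows the rack at columns 247–366 and rows 236–286. The red stoppers are at about (279,244), (297,244) and (352,244). The lone tube, tube_a, is on the right, so vial_first is at the right end (world -y) and the vials sit on the robot's side. Next I'll measure the rack pose from the stoppers and a zoomed crop.

```bash
cat > h.py <<'E'
import numpy as np,cv2
from plant import r
def ray(n,u,v,z):
    p=r.camera_params(n);R,t=p["R"],p["t"];c=-R.T@t
    d=R.T@np.array([(u-p["cx"])/p["fx"],(v-p["cy"])/p["fy"],1]);return c+d*(z-c[2])/d[2]
def proj(n,X):
    p=r.camera_params(n);c=p["R"]@np.array(X)+p["t"];return p["fx"]*c[0]/c[2]+p["cx"],p["fy"]*c[1]/c[2]+p["cy"]
E
python3 - <<'E'
from h import *
im=cv2.imread("pics/top0.png")
for n in("top","scene"):
    I=cv2.imread(f"pics/{n}0.png").astype(int)
    m=((I[:,:,2]>110)&(I[:,:,1]<60)&(I[:,:,0]<60)).astype(np.uint8)
    k,_,s,c=cv2.connectedComponentsWithStats(m)
    for i in range(1,k):
        if s[i][4]>15:print(n,s[i],c[i].round(1),ray(n,*c[i],.088).round(4))
for q in[(247,236),(366,236),(366,259),(366,286)]:print(q,ray("top",*q,.05).round(4))
cv2.imwrite("pics/crop.png",cv2.resize(im[225:300,235:380],None,fx=5.5,fy=5.5,interpolation=cv2.INTER_CUBIC))
E
```

```text
top [144  79  20  18 209] [153.   86.9] [0.8931 0.3289 0.088 ]
top [ 77 258   8   5  18] [ 80.2 259.9] [0.5336 0.4461 0.088 ]
scene [453  43  24  15 290] [464.6  49.9] [-0.7449  0.5897  0.088 ]
scene [272 214   8  12  88] [275.5 219.7] [ 0.5772 -0.0779  0.088 ]
scene [332 214   8  12  88] [335.4 219.5] [0.5761 0.0293 0.088 ]
scene [352 214   8  12  87] [355.4 219.4] [0.5758 0.065  0.088 ]
scene [552 274  35  31 775] [568.3 289.8] [0.7632 0.3627 0.088 ]
(247, 236) [0.5901 0.1326 0.05  ]
(366, 236) [ 0.5918 -0.1093  0.05  ]
(366, 259) [ 0.5443 -0.1086  0.05  ]
(366, 286) [ 0.4896 -0.1077  0.05  ]
```

View pics/crop.png

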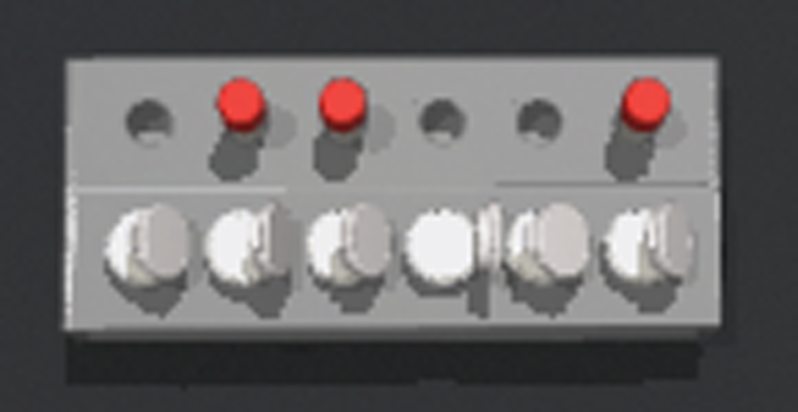

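The crop shows the rack nearly square to the world axes, with its centre at about (0.542, 0.012). All six lids stand open on the right (-y) side of their vials. The vial row therefore lies at x≈0.520, from y=-0.078 (first) to y=+0.102 (last), and the sweep runs along +y.

```bash
python3 -m pendant '[[[0.029,0.034,0,0,0,0,-1],[0.059,0.068,0,0,0,0,-1],[0.088,0.102,0,0,0,0,-1],[0.118,0.136,0,0,0,0,-1],[0.147,0.170,0,0,0,0,-1]]]' 10
python3 -m pendant '[[[0.029,0.034,0,0,0,0,-1],[0.059,0.068,0,0,0,0,-1],[0.088,0.102,0,0,0,0,-1],[0.118,0.136,0,0,0,0,-1],[0.147,0.170,0,0,0,0,-1]]]'
python3 -m pendant '[[[0.029,0.034,0,0,0,0,-1],[0.059,0.068,0,0,0,0,-1],[0.088,0.102,0,0,0,0,-1],[0.118,0.136,0,0,0,0,-1],[0.147,0.170,0,0,0,0,-1]]]'
python3 -m pendant '[[[0.029,0.034,0,0,0,-5.6,-1],[0.059,0.068,0,0,0,-11.2,-1],[0.088,0.102,0,0,0,-16.8,-1],[0.097,0.11,0,0,0,-22.4,-1],[0.097,0.11,0,0,0,-22.4,-1]]]'
```

```text
time_s: 0.6
tcp_pos: [0.3256, 0.4113, 0.4043]
eef_rot: [180.0, 0.0, -22.0]
contact_force: [0.1, 0.3, -0.1]
gripper_width: 0.0531
gripper_force: 0.0
time_s: 1.1
tcp_pos: [0.3981, 0.1986, 0.4047]
eef_rot: [-180.0, 0.0, -22.0]
contact_force: [1.0, 0.5, 0.1]
gripper_width: 0.0133
gripper_force: 0.0
time_s: 1.6
tcp_pos: [0.4708, -0.0141, 0.4047]
eef_rot: [-180.0, -0.0, -22.0]
contact_force: [-0.2, 1.2, 0.5]
gripper_width: 0.0007
gripper_force: 0.0
time_s: 2.1
tcp_pos: [0.5198, -0.1523, 0.4037]
eef_rot: [180.0, 0.1, 0.3]
contact_force: [-0.4, 0.5, -0.3]
gripper_width: 0.0005
gripper_force: 0.0
```

```bash
python3 -m pendant '[[[0,0,0.04,0,0,0,-1],[0,0,0.08,0,0,0,-1],[0,0,0.12,0,0,0,-1],[0,0,0.148,0,0,0,-1],[0,0,0.148,0,0,0,-1]]]'
python3 - <<'E'
from h import *
s=r.get_state();print(s["tcp_pos"],s["eef_rot"],r.tips_ahead)
a=r.capture("scene")[160:280,200:420,::-1]; b=r.capture("top")[215:305,230:450,::-1]
f=lambda i:cv2.resize(i,None,fx=2.8,fy=2.8,interpolation=cv2.INTER_CUBIC)
cv2.imwrite("pics/pre.png",np.vstack([f(a),f(b)]))
E
```

```text
time_s: 2.6
tcp_pos: [0.5175, -0.1496, 0.2531]
eef_rot: [-180.0, 0.4, 0.3]
contact_force: [-1.0, -0.5, 0.2]
gripper_width: 0.0006
gripper_force: 0.0
[ 0.51750705 -0.14961358  0.25307509] [-179.98253995    0.4313842     0.30247175] 0.1781
```

View pics/pre.png

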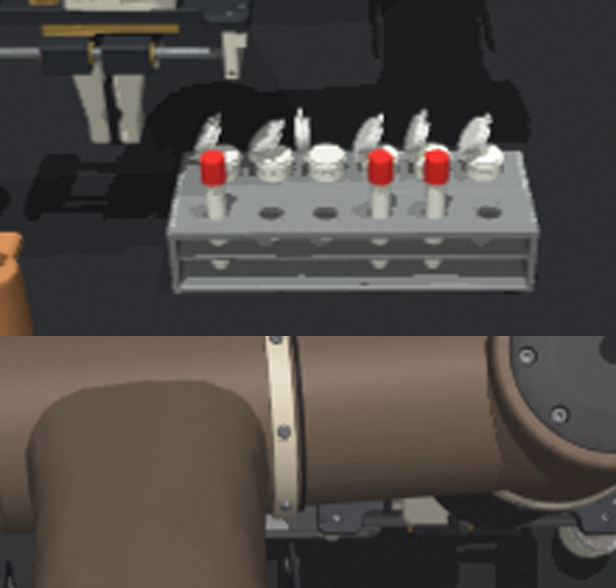

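```bash
python3 - <<'E'
from h import *
for u,v in[(283,187.5),(241,210.5)]:
  for z in(.07,.09,.11,.13,.15):print(u,z,ray("scene",u,v,z).round(3))
E
python3 -m pendant '[[[0,0,0,0,0,0,-1],[0,-0.004,0,0,0,0,-1],[0,-0.012,0,0,0,0,-1],[0,-0.02,0,0,0,0,-1],[0,-0.02,0,0,0,0,-1]]]'
```

```text
283 0.07 [ 0.424 -0.078  0.07 ]
283 0.09 [ 0.461 -0.074  0.09 ]
283 0.11 [ 0.498 -0.07   0.11 ]
283 0.13 [ 0.534 -0.066  0.13 ]
283 0.15 [ 0.571 -0.062  0.15 ]
241 0.07 [ 0.517 -0.151  0.07 ]
241 0.09 [ 0.549 -0.144  0.09 ]
241 0.11 [ 0.582 -0.137  0.11 ]
241 0.13 [ 0.614 -0.129  0.13 ]
241 0.15 [ 0.647 -0.122  0.15 ]
time_s: 3.2
tcp_pos: [0.5194, -0.1294, 0.2572]
eef_rot: [-180.0, -0.1, 0.5]
contact_force: [-0.4, 0.6, 0.1]
gripper_width: 0.0003
gripper_force: 0.0
```

```bash
python3 -m pendant '[[[0,-0.008,0.001,0,0,0,-1],[0,-0.016,0.002,0,0,0,-1],[0,-0.024,0.003,0,0,0,-1],[0,-0.032,0.003,0,0,0,-1],[0,-0.04,0.003,0,0,0,-1]]]'
python3 -m pendant '[[[0,-0.008,0,0,0,0,-1],[0,-0.016,0,0,0,0,-1],[0,-0.024,0,0,0,0,-1],[0,-0.032,0,0,0,0,-1],[0,-0.032,0,0,0,0,-1]]]'
python3 - <<'E'
from h import *
s=r.get_state();print(s["tcp_pos"],s["contact_force"])
a=r.capture("scene")[160:280,200:420,::-1]
cv2.imwrite("pics/mid.png",cv2.resize(a,None,fx=3.4,fy=3.4,interpolation=cv2.INTER_CUBIC))
E
```

```text
time_s: 3.7
tcp_pos: [0.519, -0.0898, 0.2536]
eef_rot: [180.0, 0.0, 0.4]
contact_force: [-1.4, 0.4, -0.9]
gripper_width: 0.0011
gripper_force: 0.2
time_s: 4.2
tcp_pos: [0.5189, -0.0576, 0.2537]
eef_rot: [-180.0, -0.0, 0.5]
contact_force: [0.1, -0.5, -0.5]
gripper_width: 0.0005
gripper_force: 0.0
[ 0.51888761 -0.05755631  0.25372677] [ 0.09754324 -0.46343886 -0.47042473]
```

View pics/mid.png

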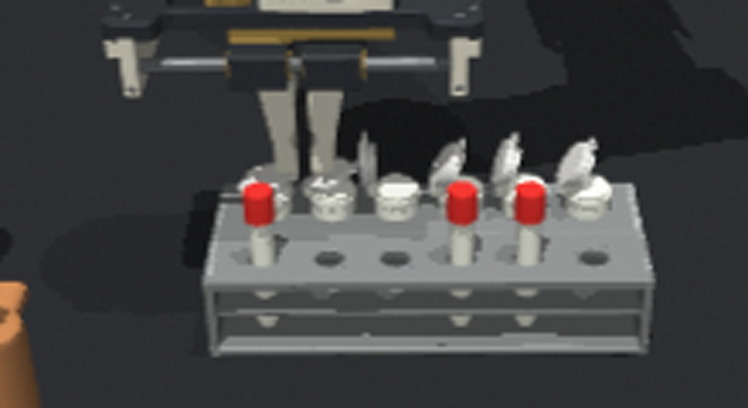

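Lids 1 and 2 are folding under the fingertips near crop pixel (325,175). The rack hasn't moved and forces stay under 2 N, so I'm continuing the sweep.

```bash
python3 -m pendant '[[[0,-0.008,0.001,0,0,0,-1],[0,-0.016,0.001,0,0,0,-1],[0,-0.024,0.001,0,0,0,-1],[0,-0.032,0.001,0,0,0,-1],[0,-0.04,0.001,0,0,0,-1]]]'
python3 -m pendant '[[[0,-0.008,0,0,0,0,-1],[0,-0.016,0,0,0,0,-1],[0,-0.024,0,0,0,0,-1],[0,-0.032,0,0,0,0,-1],[0,-0.04,0,0,0,0,-1]]]'
python3 -m pendant '[[[0,-0.008,0,0,0,0,-1],[0,-0.016,0,0,0,0,-1],[0,-0.024,0,0,0,0,-1],[0,-0.032,0,0,0,0,-1],[0,-0.04,0,0,0,0,-1]]]'
python3 -m pendant '[[[0,-0.01,0,0,0,0,-1],[0,-0.02,0,0,0,0,-1],[0,-0.035,0,0,0,0,-1],[0,-0.05,0,0,0,0,-1],[0,-0.05,0,0,0,0,-1]]]'
```

```text
time_s: 4.75
tcp_pos: [0.5185, -0.0177, 0.2526]
eef_rot: [-180.0, -0.0, 0.4]
contact_force: [-0.4, 0.4, 0.3]
gripper_width: 0.0005
gripper_force: 0.2
time_s: 5.25
tcp_pos: [0.5182, 0.0222, 0.2527]
eef_rot: [-180.0, -0.0, 0.4]
contact_force: [-0.3, 0.0, 0.3]
gripper_width: 0.0006
gripper_force: 0.2
time_s: 5.75
tcp_pos: [0.518, 0.0622, 0.2527]
eef_rot: [-180.0, -0.0, 0.4]
contact_force: [0.6, -0.1, 1.2]
gripper_width: 0.0007
gripper_force: 0.1
time_s: 6.25
tcp_pos: [0.5179, 0.1137, 0.2528]
eef_rot: [-180.0, -0.0, 0.5]
contact_force: [-0.6, 0.1, -0.6]
gripper_width: 0.0002
gripper_force: 0.0
```

```bash
python3 -m pendant '[[[0,-0.015,0,0,0,0,-1],[0,-0.03,0,0,0,0,-1],[0,-0.035,0,0,0,0,-1],[0,-0.035,-0.02,0,0,0,-1],[0,-0.035,-0.04,0,0,0,-1]]]'
python3 -m pendant '[[[0,0.04,0,0,0,0,-1],[0,0.085,0,0,0,0,-1],[0,0.13,0,0,0,0,-1],[0,0.175,0,0,0,0,-1],[0,0.22,0,0,0,0,-1]]]'
python3 -m pendant '[[[-0.001,0.045,0,0,0,0,-1],[-0.001,0.066,0,0,0,0,-1],[-0.001,0.066,0.02,0,0,0,-1],[-0.001,0.066,0.038,0,0,0,-1],[-0.001,0.066,0.043,0,0,0,-1]]]'
python3 -m pendant '[[[0,0,0,0,0,0,-1],[0,0,0,0,0,0,-1],[0,0,0,0,0,0,-1]]]'
python3 - <<'E'
from h import *
s=r.get_state();print(s["tcp_pos"],s["contact_force"])
a=r.capture("scene")[160:280,200:420,::-1]
cv2.imwrite("pics/p1.png",cv2.resize(a,None,fx=3.4,fy=3.4,interpolation=cv2.INTER_CUBIC))
E
```

```text
time_s: 6.75
tcp_pos: [0.5171, 0.147, 0.2925]
eef_rot: [179.9, 0.1, 0.4]
contact_force: [0.7, -0.3, -0.0]
gripper_width: 0.0005
gripper_force: 0.0
time_s: 7.25
tcp_pos: [0.5187, -0.0748, 0.2929]
eef_rot: [-180.0, -0.0, 0.4]
contact_force: [1.1, 0.6, -0.8]
gripper_width: 0.0003
gripper_force: 0.0
time_s: 7.75
tcp_pos: [0.5176, -0.1397, 0.2479]
eef_rot: [-180.0, 0.2, 0.4]
contact_force: [-0.1, -0.3, -0.1]
gripper_width: 0.0004
gripper_force: 0.0
time_s: 8.05
tcp_pos: [0.5189, -0.1392, 0.2506]
eef_rot: [180.0, -0.1, 0.4]
contact_force: [0.0, 0.3, -0.5]
gripper_width: 0.0006
gripper_force: 0.0
[ 0.51886439 -0.13920306  0.25055671] [ 0.00066514  0.29438632 -0.52191691]
```

View pics/p1.png

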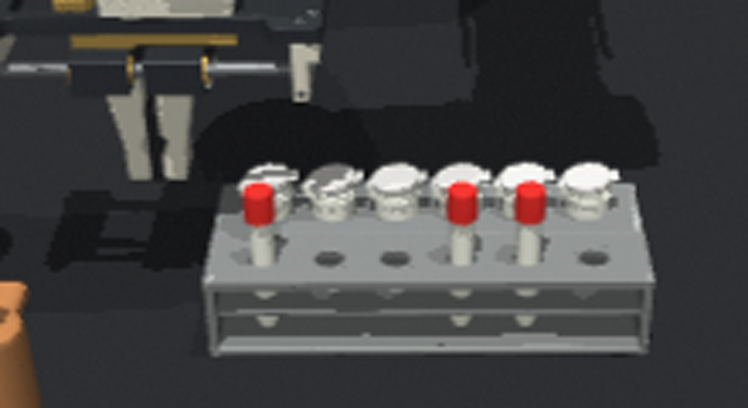

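All six lids are folded but still slightly raised at their free (right) edges, along crop row 175. The second, lower pass will run with the tips at about 71 mm.

```bash
python3 -m pendant '[[[0,-0.008,0.0015,0,0,0,-1],[0,-0.016,0.0015,0,0,0,-1],[0,-0.024,0.0015,0,0,0,-1],[0,-0.032,0.0015,0,0,0,-1],[0,-0.04,0.0015,0,0,0,-1]]]'
python3 -m pendant '[[[0,-0.008,0,0,0,0,-1],[0,-0.016,0,0,0,0,-1],[0,-0.024,0,0,0,0,-1],[0,-0.032,0,0,0,0,-1],[0,-0.04,0,0,0,0,-1]]]'
```

```text
time_s: 8.6
tcp_pos: [0.5182, -0.0987, 0.2483]
eef_rot: [180.0, -0.0, 0.4]
contact_force: [-0.0, -0.3, 0.6]
gripper_width: 0.0002
gripper_force: 0.6
time_s: 9.1
tcp_pos: [0.5178, -0.0589, 0.2483]
eef_rot: [180.0, -0.0, 0.4]
contact_force: [-0.4, -2.8, 5.0]
gripper_width: 0.0005
gripper_force: 2.3
```

```bash
python3 -m pendant '[[[0,-0.008,-0.0004,0,0,0,-1],[0,-0.016,-0.0004,0,0,0,-1],[0,-0.024,-0.0004,0,0,0,-1],[0,-0.032,-0.0004,0,0,0,-1],[0,-0.04,-0.0004,0,0,0,-1]]]'
python3 -m pendant '[[[0,-0.008,0,0,0,0,-1],[0,-0.016,0,0,0,0,-1],[0,-0.024,0,0,0,0,-1],[0,-0.032,0,0,0,0,-1],[0,-0.04,0,0,0,0,-1]]]'
python3 -m pendant '[[[0,-0.008,0,0,0,0,-1],[0,-0.016,0,0,0,0,-1],[0,-0.024,0,0,0,0,-1],[0,-0.032,0,0,0,0,-1],[0,-0.04,0,0,0,0,-1]]]'
python3 -m pendant '[[[0,-0.01,0,0,0,0,-1],[0,-0.02,0,0,0,0,-1],[0,-0.035,0,0,0,0,-1],[0,-0.05,0,0,0,0,-1],[0,-0.065,0,0,0,0,-1]]]'
```

```text
time_s: 9.6
tcp_pos: [0.5174, -0.0188, 0.2484]
eef_rot: [-180.0, 0.0, 0.4]
contact_force: [0.2, -0.5, 0.4]
gripper_width: 0.0003
gripper_force: 0.5
time_s: 10.1
tcp_pos: [0.5172, 0.0212, 0.2486]
eef_rot: [-180.0, 0.0, 0.4]
contact_force: [-0.6, -0.5, 0.9]
gripper_width: 0.0007
gripper_force: 0.2
time_s: 10.6
tcp_pos: [0.5169, 0.0612, 0.2485]
eef_rot: [-180.0, 0.0, 0.4]
contact_force: [-0.4, -0.3, -0.1]
gripper_width: 0.0002
gripper_force: 0.1
time_s: 11.1
tcp_pos: [0.5165, 0.127, 0.2486]
eef_rot: [-180.0, -0.0, 0.4]
contact_force: [-0.7, -0.7, 0.2]
gripper_width: 0.0006
gripper_force: 0.0
```

Next I'll move past the end, lift well clear and swing aside so the top camera can see the rack.

```bash
python3 -m pendant '[[[0,-0.015,0,0,0,0,-1],[0,-0.025,0,0,0,0,-1],[0,-0.025,-0.03,0,0,0,-1],[0,-0.025,-0.07,0,0,0,-1],[0,-0.025,-0.11,0,0,0,-1]]]'
python3 -m pendant '[[[0,-0.04,-0.02,0,0,0,-1],[0,-0.085,-0.03,0,0,0,-1],[0,-0.13,-0.03,0,0,0,-1],[0,-0.17,-0.03,0,0,0,-1],[0,-0.17,-0.03,0,0,0,-1]]]'
python3 - <<'E'
from h import *
s=r.get_state();print(s["tcp_pos"],s["contact_force"])
A=r.capture("scene");B=r.capture("top")
cv2.imwrite("pics/scene1.png",A[:,:,::-1]);cv2.imwrite("pics/top1.png",B[:,:,::-1])
a=A[185:265,250:400,::-1];b=B[225:300,235:385,::-1]
f=lambda i:cv2.resize(i,None,fx=3.8,fy=3.8,interpolation=cv2.INTER_CUBIC)
cv2.imwrite("pics/end.png",np.vstack([f(a),f(b)])[:600])
E
```

```text
time_s: 11.6
tcp_pos: [0.5161, 0.151, 0.3595]
eef_rot: [179.9, 0.1, 0.4]
contact_force: [1.2, 0.1, 0.0]
gripper_width: 0.0003
gripper_force: 0.0
time_s: 12.1
tcp_pos: [0.5147, 0.3251, 0.3879]
eef_rot: [-180.0, -0.0, 0.6]
contact_force: [-0.5, 0.2, -0.3]
gripper_width: 0.0004
gripper_force: 0.0
[0.51473275 0.32505789 0.38794542] [-0.53468986  0.18683778 -0.33287064]
```

View pics/end.png

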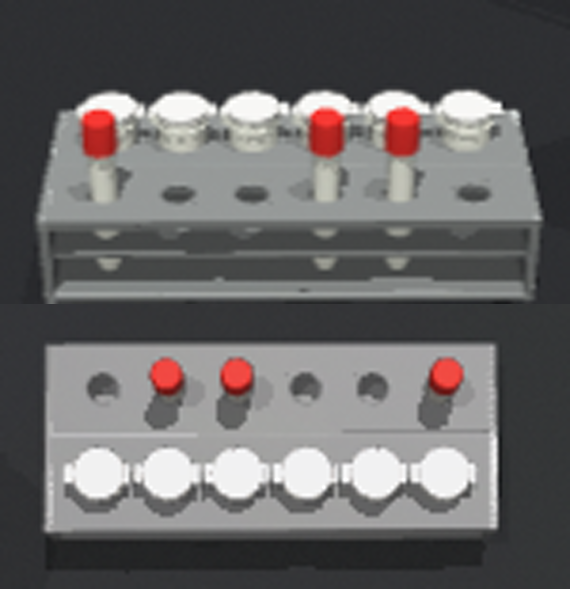

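All six lids lie flat in both views. The rack edges are where they started and the tubes are standing.

```bash
python3 -c "
from plant import r
print(r.close_job())"
```

```text
the job is handed in; nothing more can be done
None
```

I shut all six lids in two light passes along the row and handed the job in at about 12 s; the final pictures show the lids flat, the rack unmoved and the tubes standing, though the hand-in returned no verdict.

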